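Feel out the tight spot on a slide rail

ROBOT

A 6-joint arm with a two-finger parallel gripper is mounted at the origin on the work surface; the furniture and walls round the work are solid. World frame = base frame: x ahead of the robot, y to its left, z up, the work surface at z = 0. Lengths are in m, angles in rad, forces in N, time in s.
With the tool pointing down it reaches from about 0.425 to 0.95 m from the base axis. Payload 3.5 kg.
Tool frame: the origin (TCP) lies on the centre line of the jaws, within the pads' length; the fingertips stand robot.tip_extent ahead of it and the grasp point (between the pads) lies 8 mm behind it (robot.tip_extent is the distance from the TCP to the fingertips, in m); x points along the fingers, y is the direction in which the jaws open and shut, and the axes are right-handed (so a half turn about x gives the same grasp; the last joint's range is limited). The gripper opens to 85 mm and grips with 20 to 120 N. Pads are 22 mm wide; open, the fingers measure 114 mm over their backs; the gripper's body (76 mm by 85 mm) begins 54 mm behind the grasp point. The pads swing forward as they close: fully open they stand 13 mm farther back than shut.
Start: joints at [-1.472, 0.286, 1.577, -0, 1.279, -0.15], TCP at [0.166, -0.654, 0.221] pointing down, gripper open.
Joint ranges: [-2.77, 2.77], [-0.9, 2.22], [0.21, 2.48], [-1.53, 4.67], [0.24, 2.81], [-2.84, 2.84]. Speed limits (rad/s): [2.79, 2.79, 3.14, 3.14, 3.14, 3.14].

INTERFACE

Orientations are given as a unit quaternion [x, y, z, w].
In Python, from bench import robot gives the robot as it stands.
- The arm moves only by the tool apply_moves, never from a script. Its argument "steps" is a list of rows, each a list of 7 numbers: the shift along the tool's x, y, z in mm, then the turn, a rotation vector about the tool's x, y, z in degrees, then the closure, from -1 (fully open) to 1 (shut). A call has 1 to 10 rows; each row shifts and turns the pose as measured when the row begins, along the tool's axes as they then stand; what a row does not reach is not made up. A row lasts 1/10 s, in which the tool goes at most 50 mm and 8.59 degrees, less where a joint would pass 70% of its speed; a pose out of reach is approached as far as the arm can. A call is refused whole if a number of a shift passes 50 or a number of a turn 8.59, either way. A call with a gripper value outside its range is refused whole. The fingers move at their own pace and stop on an object; the grip force is fixed at half the most. Time passes only in rows, so rows that do not move let the fingers close. It gives the time, the measured TCP pose, the force and the opening at its end, in the units of the state.
- robot.read_state(): the state, without advancing time (a new reading comes with each control period).
- robot.read_camera(name): name is "side" or "top" or "wrist"; returns (picture, depth): 400x640x3 uint8, blue, green, red; 400x640 float32, m along the optical axis (not along the pixel's ray), 0 where there is no reading.
- robot.get_calibration(name): a dict with "fov_y" (degrees; the focal length in pixels is half the picture's height over the tangent of half this angle, whatever the lens; pixels are square), "cx", "cy" (the principal point, pixels), "R" (3x3) and "t" (3): a world point X has camera coordinates R X + t; the wrist camera has in their place "hand_eye" (4x4, takes a point from camera to tool coordinates, whose origin is the TCP and whose axes are the tool frame's). Camera axes: x right, y down, z forward; pixel columns grow to the right and rows downward; lengths in m; the calibration is good to about 2 mm. A picture is of the moment at which its call begins: read the wrist's pose just before it. get_calibration takes no time and is no camera call.
- robot.hand_in(): hands the job in, once; it reports no verdict.
Trained networks look in the newest picture that a camera, given by its name, has taken for a name from the list of things; names that differ only in an ending like _2 or _b are one class to them, and where a whole thing is asked for, a point or a joint stands for the part that bears it (a point fixed in the world has none). Each returns a list of dicts, best first, with "conf" (0 to 1); they miss things now and then, are a little off and sometimes report something else, mostly with a low value. They report only what shows in the picture. A call takes as long as a camera call.
- robot.trace(label, camera): "mask" (400x640 bool, what is visible of it) and "pixel" ([row, column] in pixels, amid what is visible of it).
- robot.place_of(label, camera): "pixel" ([row, column] in pixels: a listed point, or the origin of a listed thing).
The state is a dict: "clock": time; "joint_pos": joint angles; "dq": joint speeds; "joint_efforts": joint torques, N m; "eef_pos": TCP position; "tcp_rot": TCP orientation; "ft_force": force on the tool from outside, world axes, zero at the start; "torque": the same for the moment, N m; "finger_gap": finger opening in m.
Only numpy, scipy, OpenCV 4.12 (cv2) and the standard library are available. Lean on these libraries where they do the work, as an engineer would, in place of code of your own. Each camera call takes 0.05 s, during which the arm holds its last target.

TASK

Check the slide rail for a tight spot: run the carriage gently up against the red stop, then all the way along until it rests lightly against the blue stop, feeling where it drags, and never ram a stop. Then bring the carriage back and leave it parked on the middle of the stretch where it drags, so that the rail can be cleaned there, and leave everything else on the bench where it is.

Things in the scene. Friction and masses are not known exactly. Their poses are not given: they have to be found in the camera images.
- rail: straight slide rail fixed to the bench: silver extrusion 40 wide, 400 long, top 28 above the bench, on a plywood base 100x440x12. Origin at the centre of the underside; its y axis runs along the rail, z up. Somewhere in its closed slot, out of sight, is one lump of dried glue, at most 60 either way from the middle of the rail.
- carriage: dark steel carriage that can only slide along the rail: 64 across, 60 long (its ends lie 30 either side of its origin along its y), top plate 30 to 42 above the bench, an upright orange grip on its middle. Origin on the rail's middle line under the centre of the carriage, at bench height; axes parallel to the rail's. It stays where it is left.
- carriage_mark (a point): centre of the carriage's top plate, 42 above the bench. Sliding free takes about 1.5 N. From either side the drag jumps by 5 to 8 N when this point is some 15 short of the lump, stays about 5 N up over it, and fades out some 12 past it; it is felt only while sliding. Parked with this point within 8 of the lump the carriage stays put.
- grip (a point): middle of the carriage's orange grip, 66 above the bench: an upright block 22 along the rail, 30 across it, up to 86 above the bench, on a black foot 30 long along the rail whose top is 46 above the bench. Axes parallel to the rail's.
- stop_red: red stop block fixed on the rail near one end (either end), 60 across, top 40 above the bench; origin on the rail's middle line, at bench height, under the centre of the block; a black rubber buffer on each side, its face 15.5 from the origin along the rail. The carriage touches when its origin is 45.5 from this origin; the buffer gives about 1.5 at 20 N.
- stop_blue: blue stop block, the same as the red one, near the other end of the rail
- tape_measure: yellow tape measure standing on its base, 34x79x66; origin at the centre of its underside; bystander
- glue_bottle: white and green squeeze bottle standing upright, 40x63x206; origin at the centre of its underside; bystander
- spring_clamp_0: black spring clamp lying flat, 142x67x26; origin at the centre of its underside; bystander
- wood_block_2: dark brown wooden offcut, 40x160x40; origin at the centre of its underside; bystander
- nail_tin: round green tin standing upright, 75 across, 58 high; origin at the centre of its underside; bystander

How it is judged:
By the outcome, as a careful person would: the job done as asked, in the order asked, and still so for the second after the job is handed in, with the robot touching nothing.
It also fails if it takes over 67 s, if anything falls off the work surface, if the arm or the gripper's body presses on something with over 40 N, if the wrist force passes 120 N, or if a joint passes its speed limit or range.

## Working session

There is one attempt and no reset: what is moved stays moved. The work goes in short steps, Python scripts to look and compute and a tool call to move; the robot and the scene stay as the last step left them, time stands still between calls to the robot, and variables do not carry over. Pictures are saved under pics/ and viewed, and the job is handed in when it is done.

Besides the shell and the picture viewer there is one more tool, called after ">>>" as a command line: name --pt "numbers of a row" for each row, then --argument value for the rest. apply_moves: Moves the arm, as the interface text tells. Its arguments: {"type":"object","properties":{"steps":{"type":"array"}},"required":["steps"]}

```bash
ls; mkdir -p pics; python3 - <<'E'
from bench import robot
import cv2,numpy as np
print(robot.read_state()); print(robot.tip_extent)
for c in ["top","side"]:
    p,d=robot.read_camera(c); cv2.imwrite(f"pics/{c}0.png",p); np.save(f"{c}0.npy",d)
    k=robot.get_calibration(c); print(c,k)
    for l in ["grip","carriage_mark","stop_red","stop_blue","rail"]:
        print(l,[(r["pixel"],round(r["conf"],2)) for r in robot.place_of(l,c)][:3])
E
```

```text
pics
{'clock': 0.0, 'joint_pos': array([-1.47200968e+00,  2.87206100e-01,  1.57820594e+00, -2.52195775e-05,
        1.27860801e+00, -1.50029379e-01]), 'dq': array([ 0.00131394, -0.00120083, -0.00061855,  0.00135571, -0.00186597,
       -0.00070987]), 'joint_efforts': array([-6.12711283e-04, -4.05987453e+01, -2.92622656e+01, -1.21829107e-04,
        5.82441251e-03, -9.26067543e-07]), 'eef_pos': array([ 0.16615705, -0.65351113,  0.21990459]), 'tcp_rot': array([ 0.70165438,  0.08860364, -0.70162747,  0.08688735]), 'ft_force': array([ 0.42166032,  0.36934499, -0.5690693 ]), 'torque': array([ 0.03981306, -0.00168578, -0.02812413]), 'finger_gap': 0.08535732321603373}
0.011
top {'fov_y': 45.949417458317875, 'cx': 310.76242447646837, 'cy': 203.1163860163086, 'R': array([[-0.02878416, -0.99949257,  0.01364081],
       [-0.99541089,  0.02741536, -0.09168178],
       [ 0.09126129, -0.01621719, -0.99569492]]), 't': array([-0.00562131,  0.51678019,  1.66903127])}
grip [([206.2, 297.9], 0.69)]
carriage_mark [([204.5, 295.0], 0.82), ([196.4, 187.0], 0.66), ([234.3, 410.6], 0.36)]
stop_red [([202.1, 325.9], 0.45)]
stop_blue [([217.8, 250.5], 0.47)]
rail [([202.4, 327.3], 0.7), ([212.3, 285.8], 0.56)]
side {'fov_y': 43.18771585720972, 'cx': 320.76809987406557, 'cy': 201.6228566709902, 'R': array([[-0.92165239, -0.38800142,  0.0034317 ],
       [-0.23337596,  0.5472485 , -0.8037753 ],
       [ 0.30998797, -0.7416023 , -0.59492309]]), 't': array([0.48831269, 0.17644811, 1.34690801])}
grip [([210.8, 324.1], 0.72)]
carriage_mark [([217.0, 319.7], 0.77)]
stop_red [([205.4, 333.4], 0.52)]
stop_blue [([270.1, 311.8], 0.83)]
rail [([230.1, 323.2], 0.7), ([211.1, 323.6], 0.5)]
```

View pics/top0.png

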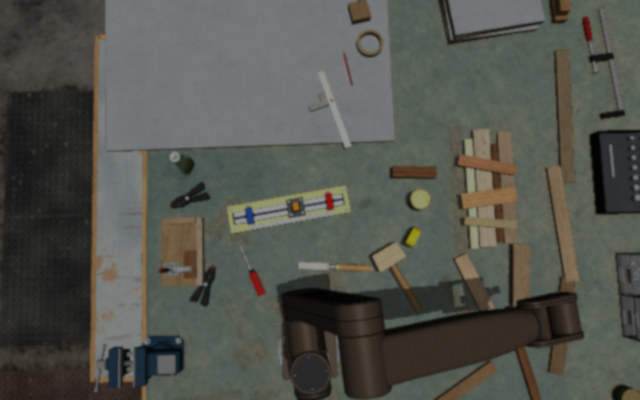

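View pics/side0.png

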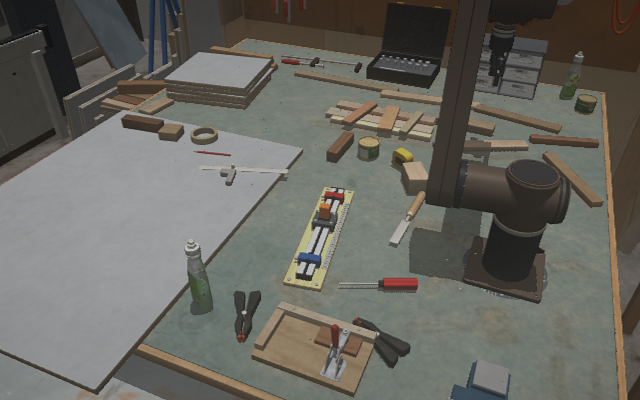

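```bash
cat > h.py <<'E'
from bench import robot
import cv2,numpy as np
from scipy.spatial.transform import Rotation as R
def K(c):
    k=robot.get_calibration(c); f=200/np.tan(np.radians(k["fov_y"]/2)); return f,k
def plane(c,px,z):
    f,k=K(c); r,u=px; d=np.array([(u-k["cx"])/f,(r-k["cy"])/f,1]); Rm=np.array(k["R"]);t=np.array(k["t"])
    o=-Rm.T@t; w=Rm.T@d; return o+w*(z-o[2])/w[2]
E
python3 - <<'E'
from h import *
print(R.from_quat(robot.read_state()["tcp_rot"]).as_matrix().round(3))
for c,box in [("top",(180,240,220,360)),("side",(180,295,280,360))]:
    p=cv2.imread(f"pics/{c}0.png"); a,b,l,r=box; s=p[a:b,l:r]
    h=cv2.cvtColor(s,cv2.COLOR_BGR2HSV).astype(int)
    H,S,V=h[...,0],h[...,1],h[...,2]
    for n,m,z in [("red",((H<6)|(H>172))&(S>150)&(V>80),.04),("orange",(H>7)&(H<18)&(S>150)&(V>100),.086),("blue",(H>100)&(H<125)&(S>130),.04)]:
        nn,lab,st,ce=cv2.connectedComponentsWithStats(m.astype(np.uint8))
        i=1+np.argmax(st[1:,4]); px=(ce[i][1]+a,ce[i][0]+l)
        print(c,n,st[i],np.round(px,1),plane(c,px,z).round(4))
    q=cv2.resize(s,None,fx=5,fy=5,interpolation=cv2.INTER_CUBIC); cv2.imwrite(f"pics/{c}crop.png",q[:600,:800])
E
```

```text
[[ 0.     0.246 -0.969]
 [-0.    -0.969 -0.246]
 [-1.     0.    -0.   ]]
top red [106  13   7  16  86] [200.9 329. ] [ 0.521 -0.085  0.04 ]
top orange [72 22  6  4 13] [203.1 293.9] [0.5125 0.039  0.086 ]
top blue [26 28  7 15 85] [215.  249.1] [0.4786 0.1996 0.04  ]
side red [45 12 19  6 66] [194.3 334. ] [ 0.5207 -0.0824  0.04  ]
side orange [40 23 10  6 42] [205.7 324.5] [0.5021 0.0391 0.086 ]
side blue [19 73 22  8 73] [256.1 308.8] [0.4793 0.2014 0.04  ]
```

View pics/topcrop.png

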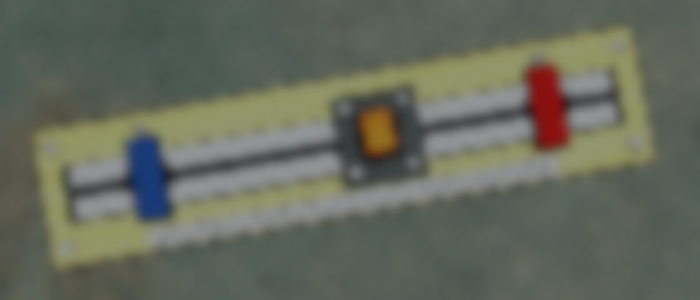

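View pics/sidecrop.png

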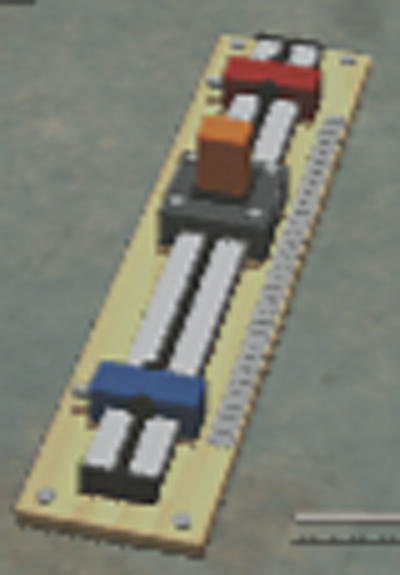

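>>> apply_moves --pt "0 -20 -38 0 0 0 -1" --pt "0 -20 -38 0 0 0 -1" --pt "0 -20 -38 0 0 0 -1" --pt "0 -20 -38 0 0 0 -1" --pt "0 -20 -38 0 0 0 -1" --pt "0 -20 -38 0 0 0 -1" --pt "0 -20 -38 0 0 0 -1" --pt "0 -20 -38 0 0 0 -1" --pt "0 -20 -38 0 0 0 -1"

```text
clock: 1.5
eef_pos: [0.4597, -0.3919, 0.222]
tcp_rot: [0.702, 0.082, -0.702, 0.086]
ft_force: [0.5, -0.8, 0.8]
finger_gap: 0.0858
```

```bash
python3 - <<'E'
from h import *
for px in [(206.2,295.8)]: print(plane("top",px,.086))
print(plane("side",(205.7,324.8),.086), robot.get_calibration("wrist"))
a=plane("top",(180+190/5,220+70/5),.03);b=plane("top",(180+97/5,220+618/5),.03);print(a,b,(a+b)/2)
E
```

```text
[0.50145006 0.03278979 0.086     ]
[0.50152154 0.03873435 0.086     ] {'fov_y': 58.01707173703602, 'cx': 318.79604578292464, 'cy': 192.4609228594559, 'hand_eye': array([[-8.71558516e-05, -3.08090411e-01,  9.51357079e-01,
        -1.51613847e-01],
       [ 9.99999961e-01, -2.78875376e-04,  1.30026787e-06,
         6.15347324e-04],
       [ 2.64909463e-04,  9.51357042e-01,  3.08090423e-01,
        -7.83687254e-02],
       [ 0.00000000e+00,  0.00000000e+00,  0.00000000e+00,
         1.00000000e+00]])}
[0.47022355 0.25441544 0.03      ] [ 0.52596855 -0.13801756  0.03      ] [0.49809605 0.05819894 0.03      ]
```

>>> apply_moves --pt "0 -41 -14 0.6 0 0 -1" --pt "0 -41 -14 0.6 0 0 -1" --pt "0 -41 -14 0.6 0 0 -1" --pt "0 -41 -14 0.6 0 0 -1" --pt "0 -41 -14 0.6 0 0 -1" --pt "0 -41 -14 0.6 0 0 -1" --pt "0 -41 -14 0.6 0 0 -1" --pt "0 -41 -14 0.6 0 0 -1" --pt "0 -41 -14 0.6 0 0 -1" --pt "0 -41 -14 0 0 0 -1"

```text
clock: 2.5
eef_pos: [0.5239, 0.0533, 0.2223]
tcp_rot: [0.709, 0.046, -0.702, 0.052]
ft_force: [0.3, -0.1, -0.7]
finger_gap: 0.0853
```

```bash
cat >> h.py <<'E'
def go(xy):
    s=robot.read_state(); M=R.from_quat(s["tcp_rot"]).as_matrix(); d=np.array(xy)-s["eef_pos"]
    return M.T@d*1000
def wplane(px,z,s):
    f,k=K("wrist"); H=np.array(k["hand_eye"]); M=R.from_quat(s["tcp_rot"]).as_matrix()
    r,u=px; d=np.array([(u-k["cx"])/f,(r-k["cy"])/f,1]); w=M@(H[:3,:3]@d); o=M@H[:3,3]+s["eef_pos"]
    return o+w*(z-o[2])/w[2]
E
python3 - <<'E'
from h import *
s=robot.read_state(); p,d=robot.read_camera("wrist"); cv2.imwrite("pics/w1.png",p); print(s["eef_pos"],R.from_quat(s["tcp_rot"]).as_matrix().round(3))
for l in ["grip","carriage_mark","stop_red","stop_blue"]:
    z={"grip":.066,"carriage_mark":.042}.get(l,0)
    print(l,[(r["pixel"],round(r["conf"],2),wplane(r["pixel"],z,s).round(4)) for r in robot.place_of(l,"wrist")][:2])
E
```

```text
[0.52393043 0.05326197 0.22233009] [[ 0.01   0.138 -0.99 ]
 [-0.008 -0.99  -0.138]
 [-1.     0.01  -0.009]]
grip [([193.0, 337.0], 0.71, array([0.5063, 0.0321, 0.066 ]))]
carriage_mark [([187.5, 334.0], 0.83, array([0.5041, 0.0333, 0.042 ])), ([175.7, 445.2], 0.23, array([ 0.5302, -0.0703,  0.042 ]))]
stop_red [([176.7, 444.9], 0.9, array([ 0.5202, -0.0873,  0.    ]))]
stop_blue [([181.9, 177.2], 0.58, array([0.4754, 0.1973, 0.    ]))]
```

View pics/w1.png

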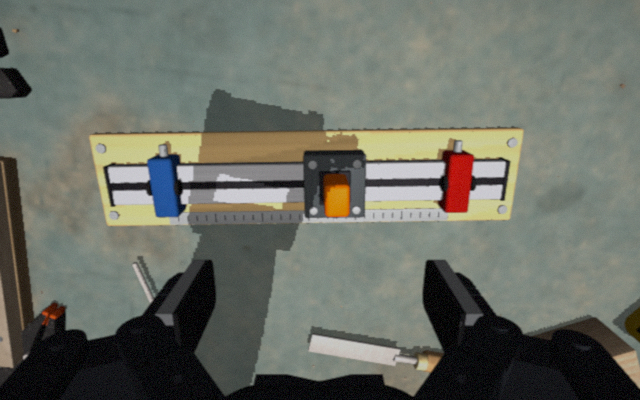

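```bash
python3 - <<'E'
from h import *
s=robot.read_state()
print(wplane((202,337),.086,s)); print(go((.504,.033,.064)))
p=cv2.imread("pics/w1.png")
for px in [(134,97),(225,108),(217,513),(128,521)]: print(wplane(px,.012,s).round(4))
E
```

```text
[0.50438944 0.03097344 0.086     ]
[157.82557364  13.77071482  23.42300548]
[0.5181 0.2707 0.012 ]
[0.4204 0.2632 0.012 ]
[ 0.4887 -0.1686  0.012 ]
[ 0.5823 -0.1479  0.012 ]
```

>>> apply_moves --pt "10 8 11 -1 0 0 -1" --pt "10 7 11 0 0 0 -1" --pt "22 0 0 0 0 0 -1" --pt "22 0 0 0 0 0 -1" --pt "22 0 0 0 0 0 -1" --pt "20 0 0 0 0 0 -1" --pt "20 0 0 0 0 0 -1" --pt "10 0 0 0 0 0 -1"

```text
clock: 3.55
eef_pos: [0.5072, 0.0168, 0.0853]
tcp_rot: [0.711, 0.043, -0.699, 0.053]
ft_force: [-0.4, -0.2, -1.4]
finger_gap: 0.0852
```

```bash
python3 - <<'E'
from h import *
s=robot.read_state(); p,d=robot.read_camera("wrist"); cv2.imwrite("pics/w2.png",p); print(s["eef_pos"],s["ft_force"],R.from_quat(s["tcp_rot"]).as_matrix().round(3))
print(go((.505,.032,.064)))
E
```

```text
[0.50720986 0.01684593 0.08526753] [-0.35736954 -0.16100417 -1.42829782] [[ 0.018  0.136 -0.991]
 [-0.013 -0.991 -0.137]
 [-1.     0.015 -0.016]]
[ 19.95746131 -15.43037801  -0.23589916]
```

View pics/w2.png

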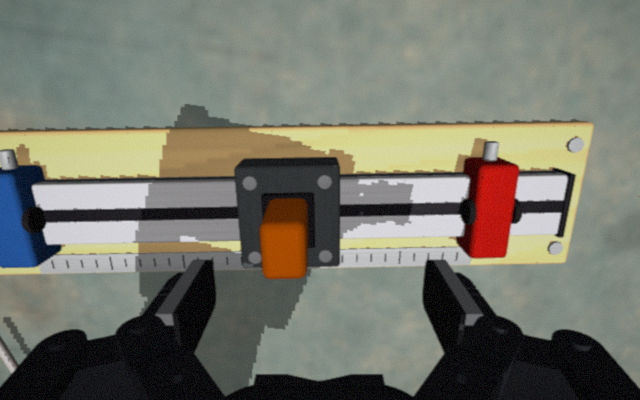

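>>> apply_moves --pt "0 -8 0 -1.1 -0.9 -0.9 -1" --pt "0 -7 0 -0.3 -0.2 -0.2 -1" --pt "0 0 0 0 0 0 -1"

```text
clock: 3.9
eef_pos: [0.5054, 0.031, 0.0859]
tcp_rot: [-0.703, -0.058, 0.707, -0.055]
ft_force: [-0.8, -0.2, -0.7]
finger_gap: 0.0857
```

```bash
python3 - <<'E'
from h import *
s=robot.read_state(); print(s["eef_pos"],s["ft_force"],R.from_quat(s["tcp_rot"]).as_matrix().round(3))
print(go((.505,.032,.064)))
E
```

```text
[0.50540178 0.03101127 0.08585847] [-0.78585939 -0.1778685  -0.70022297] [[-0.005  0.159 -0.987]
 [ 0.004 -0.987 -0.159]
 [-1.    -0.005  0.005]]
[21.86450944 -0.92492924  0.13930124]
```

>>> apply_moves --pt "10 -1 0 0 0 0 -1" --pt "10 0 0 0 0 0 -1" --pt "0 0 0 0 0 0 0" --pt "0 0 0 0 0 0 1" --pt "0 0 0 0 0 0 1" --pt "0 0 0 0 0 0 1" --pt "0 0 0 0 0 0 1" --pt "0 0 0 0 0 0 1"

```text
clock: 4.7
eef_pos: [0.5065, 0.0328, 0.0664]
tcp_rot: [-0.704, -0.058, 0.705, -0.055]
ft_force: [-1.0, -0.3, -1.2]
finger_gap: 0.0202
```

```bash
python3 - <<'E'
from h import *
s=robot.read_state(); p,d=robot.read_camera("wrist"); cv2.imwrite("pics/w3.png",p); print(s["eef_pos"],s["finger_gap"],s["ft_force"],R.from_quat(s["tcp_rot"]).as_matrix().round(3))
E
```

```text
[0.50645825 0.03276418 0.06638328] 0.02020290393601482 [-1.04310907 -0.34020917 -1.18544615] [[-0.002  0.16  -0.987]
 [ 0.004 -0.987 -0.16 ]
 [-1.    -0.004  0.001]]
```

View pics/w3.png

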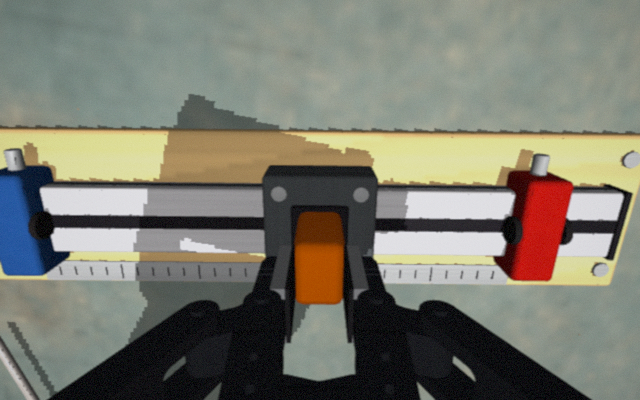

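>>> apply_moves --pt "0 4 0 0 0 0 1" --pt "0 4 0 0 0 0 1" --pt "0 4 0 0 0 0 1" --pt "0 4 0 0 0 0 1"

```text
clock: 5.15
eef_pos: [0.5089, 0.0169, 0.0664]
tcp_rot: [-0.704, -0.059, 0.705, -0.055]
ft_force: [-1.5, 0.8, 1.3]
finger_gap: 0.02
```

>>> apply_moves --pt "0 4 0 0 0 0 1" --pt "0 4 0 0 0 0 1" --pt "0 4 0 0 0 0 1"

```text
clock: 5.45
eef_pos: [0.5109, 0.0037, 0.0663]
tcp_rot: [-0.704, -0.059, 0.706, -0.054]
ft_force: [-1.6, 1.7, 1.2]
finger_gap: 0.0204
```

>>> apply_moves --pt "0 4 0 0 0 0 1" --pt "0 4 0 0 0 0 1" --pt "0 4 0 0 0 0 1"

```text
clock: 5.75
eef_pos: [0.5129, -0.0094, 0.0663]
tcp_rot: [-0.704, -0.059, 0.706, -0.054]
ft_force: [-0.5, 1.4, 0.4]
finger_gap: 0.02
```

>>> apply_moves --pt "0 3 0 0 0 0 1" --pt "0 3 0 0 0 0 1" --pt "0 3 0 0 0 0 1" --pt "0 2 0 0 0 0 1"

```text
clock: 6.15
eef_pos: [0.5147, -0.0215, 0.0663]
tcp_rot: [-0.704, -0.059, 0.706, -0.054]
ft_force: [-0.6, 0.5, 1.4]
finger_gap: 0.0202
```

>>> apply_moves --pt "0 2 0 0 0 0 1" --pt "0 2 0 0 0 0 1" --pt "0 2 0 0 0 0 1"

```text
clock: 6.45
eef_pos: [0.5157, -0.0279, 0.0664]
tcp_rot: [-0.704, -0.059, 0.706, -0.054]
ft_force: [-1.0, 1.4, 1.7]
finger_gap: 0.02
```

>>> apply_moves --pt "0 1 0 0 0 0 1" --pt "0 1 0 0 0 0 1" --pt "0 1 0 0 0 0 1"

```text
clock: 6.75
eef_pos: [0.5162, -0.0312, 0.0663]
tcp_rot: [-0.704, -0.059, 0.706, -0.054]
ft_force: [-1.1, 1.8, 0.4]
finger_gap: 0.0203
```

>>> apply_moves --pt "0 1 0 0 0 0 1" --pt "0 1 0 0 0 0 1" --pt "0 1 0 0 0 0 1"

```text
clock: 7.05
eef_pos: [0.5167, -0.0343, 0.0663]
tcp_rot: [-0.704, -0.059, 0.706, -0.054]
ft_force: [-1.6, 0.9, 1.7]
finger_gap: 0.0196
```

>>> apply_moves --pt "0 1 0 0 0 0 1" --pt "0 1 0 0 0 0 1"

```text
clock: 7.25
eef_pos: [0.517, -0.0364, 0.0664]
tcp_rot: [-0.704, -0.059, 0.706, -0.054]
ft_force: [-2.0, 0.6, 1.7]
finger_gap: 0.0203
```

>>> apply_moves --pt "0 1 0 0 0 0 1" --pt "0 1 0 0 0 0 1"

```text
clock: 7.45
eef_pos: [0.5173, -0.0386, 0.0663]
tcp_rot: [-0.704, -0.059, 0.706, -0.054]
ft_force: [-1.8, 1.7, 1.3]
finger_gap: 0.0202
```

>>> apply_moves --pt "0 1 0 0 0 0 1"

```text
clock: 7.55
eef_pos: [0.5175, -0.0397, 0.0663]
tcp_rot: [-0.704, -0.059, 0.706, -0.054]
ft_force: [-1.8, 1.1, 1.5]
finger_gap: 0.0203
```

>>> apply_moves --pt "0 1 0 0 0 0 1"

```text
clock: 7.65
eef_pos: [0.5176, -0.0407, 0.0663]
tcp_rot: [-0.704, -0.059, 0.706, -0.054]
ft_force: [-1.8, 1.2, 1.3]
finger_gap: 0.0205
```

>>> apply_moves --pt "0 1 0 0 0 0 1"

```text
clock: 7.75
eef_pos: [0.5178, -0.0418, 0.0664]
tcp_rot: [-0.704, -0.059, 0.706, -0.054]
ft_force: [-1.6, 2.4, 2.5]
finger_gap: 0.02
```

>>> apply_moves --pt "0 0.7 0 0 0 0 1"

```text
clock: 7.85
eef_pos: [0.5178, -0.0419, 0.0663]
tcp_rot: [-0.703, -0.059, 0.706, -0.054]
ft_force: [-1.4, 4.6, 2.5]
finger_gap: 0.0198
```

>>> apply_moves --pt "0 0.5 0 0 0 0 1"

```text
clock: 7.95
eef_pos: [0.5178, -0.0419, 0.0663]
tcp_rot: [-0.703, -0.059, 0.706, -0.053]
ft_force: [-1.7, 4.6, 3.1]
finger_gap: 0.0204
```

>>> apply_moves --pt "0 0.5 0 0 0 0 1"

```text
clock: 8.05
eef_pos: [0.5178, -0.0419, 0.0663]
tcp_rot: [-0.703, -0.06, 0.706, -0.053]
ft_force: [-1.7, 4.6, 2.4]
finger_gap: 0.0199
```

>>> apply_moves --pt "0 -3 0 0 0 0 1" --pt "0 -5 0 0 0 0 1" --pt "0 -5 0 0 0 0 1" --pt "0 -5 0 0 0 0 1" --pt "0 -5 0 0 0 0 1" --pt "0 -5 0 0 0 0 1" --pt "0 -5 0 0 0 0 1" --pt "0 -4 0 0 0 0 1" --pt "0 -3 0 0 0 0 1"

```text
clock: 8.95
eef_pos: [0.5119, -0.0028, 0.0663]
tcp_rot: [-0.704, -0.057, 0.705, -0.056]
ft_force: [-0.8, -0.8, 0.5]
finger_gap: 0.0202
```

>>> apply_moves --pt "0 -2 0 0 0 0 1" --pt "0 -2 0 0 0 0 1" --pt "0 -2 0 0 0 0 1"

```text
clock: 9.25
eef_pos: [0.5109, 0.0039, 0.0663]
tcp_rot: [-0.704, -0.057, 0.705, -0.056]
ft_force: [-0.7, -1.4, 1.0]
finger_gap: 0.0199
```

>>> apply_moves --pt "0 -2 0 0 0 0 1" --pt "0 -2 0 0 0 0 1" --pt "0 -2 0 0 0 0 1"

```text
clock: 9.55
eef_pos: [0.5099, 0.0101, 0.0663]
tcp_rot: [-0.704, -0.057, 0.705, -0.056]
ft_force: [-0.4, -2.5, 0.5]
finger_gap: 0.0199
```

>>> apply_moves --pt "0 -2 0 0 0 0 1" --pt "0 -2 0 0 0 0 1"

```text
clock: 9.75
eef_pos: [0.5093, 0.0144, 0.0664]
tcp_rot: [-0.704, -0.057, 0.705, -0.056]
ft_force: [-0.2, -2.6, -0.3]
finger_gap: 0.0202
```

>>> apply_moves --pt "0 -2 0 0 0 0 1" --pt "0 -2 0 0 0 0 1"

```text
clock: 9.95
eef_pos: [0.5086, 0.0187, 0.0663]
tcp_rot: [-0.704, -0.057, 0.705, -0.056]
ft_force: [-0.1, -2.4, 0.1]
finger_gap: 0.0201
```

>>> apply_moves --pt "0 -2 0 0 0 0 1" --pt "0 -2 0 0 0 0 1"

```text
clock: 10.15
eef_pos: [0.508, 0.023, 0.0663]
tcp_rot: [-0.704, -0.057, 0.705, -0.056]
ft_force: [-0.0, -1.6, -0.9]
finger_gap: 0.0204
```

>>> apply_moves --pt "0 -2 0 0 0 0 1" --pt "0 -2 0 0 0 0 1"

```text
clock: 10.35
eef_pos: [0.5073, 0.0273, 0.0664]
tcp_rot: [-0.705, -0.057, 0.705, -0.056]
ft_force: [0.6, -2.2, -0.3]
finger_gap: 0.0197
```

Free-sliding level is about -2 N. I'll carry on in 4 mm samples.

>>> apply_moves --pt "0 -2 0 0 0 0 1" --pt "0 -2 0 0 0 0 1"

```text
clock: 10.55
eef_pos: [0.5067, 0.0316, 0.0664]
tcp_rot: [-0.705, -0.057, 0.705, -0.056]
ft_force: [-0.2, -1.6, -0.5]
finger_gap: 0.0204
```

>>> apply_moves --pt "0 -2 0 0 0 0 1" --pt "0 -2 0 0 0 0 1"

```text
clock: 10.75
eef_pos: [0.506, 0.0359, 0.0663]
tcp_rot: [-0.705, -0.057, 0.705, -0.056]
ft_force: [-0.1, -1.2, -0.3]
finger_gap: 0.0203
```

>>> apply_moves --pt "0 -2 0 0 0 0 1" --pt "0 -2 0 0 0 0 1"

```text
clock: 10.95
eef_pos: [0.5054, 0.0399, 0.0664]
tcp_rot: [-0.705, -0.057, 0.705, -0.056]
ft_force: [1.3, -4.6, -0.4]
finger_gap: 0.0202
```

>>> apply_moves --pt "0 -2 0 0 0 0 1" --pt "0 -2 0 0 0 0 1"

```text
clock: 11.15
eef_pos: [0.5052, 0.0412, 0.0664]
tcp_rot: [0.705, 0.055, -0.705, 0.06]
ft_force: [0.6, -9.4, -1.6]
finger_gap: 0.0201
```

>>> apply_moves --pt "0 -2 0 0 0 0 1" --pt "0 -2 0 0 0 0 1"

```text
clock: 11.35
eef_pos: [0.5052, 0.0414, 0.0664]
tcp_rot: [0.705, 0.053, -0.704, 0.063]
ft_force: [0.6, -9.7, -1.9]
finger_gap: 0.0199
```

>>> apply_moves --pt "0 -2 0 0 0 0 1" --pt "0 -2 0 0 0 0 1"

```text
clock: 11.55
eef_pos: [0.5052, 0.0414, 0.0664]
tcp_rot: [0.705, 0.05, -0.704, 0.066]
ft_force: [1.4, -10.1, -2.1]
finger_gap: 0.0202
```

>>> apply_moves --pt "0 -2 0 0 0 0 1" --pt "0 -2 0 0 0 0 1"

```text
clock: 11.75
eef_pos: [0.5051, 0.0417, 0.0664]
tcp_rot: [0.705, 0.047, -0.704, 0.067]
ft_force: [1.0, -10.4, -1.0]
finger_gap: 0.0199
```

>>> apply_moves --pt "0 -2 0 0 0 0 1" --pt "0 -2 0 0 0 0 1"

```text
clock: 11.95
eef_pos: [0.5051, 0.042, 0.0664]
tcp_rot: [0.705, 0.045, -0.704, 0.069]
ft_force: [0.4, -9.8, -0.3]
finger_gap: 0.0203
```

>>> apply_moves --pt "0 -2 0 0 0 0 1" --pt "0 -2 0 0 0 0 1"

```text
clock: 12.15
eef_pos: [0.5047, 0.0445, 0.0662]
tcp_rot: [0.705, 0.044, -0.704, 0.068]
ft_force: [-0.1, -5.5, 0.4]
finger_gap: 0.0203
```

>>> apply_moves --pt "0 -2 0 0 0 0 1" --pt "0 -2 0 0 0 0 1"

```text
clock: 12.35
eef_pos: [0.5045, 0.0461, 0.0662]
tcp_rot: [0.705, 0.042, -0.704, 0.071]
ft_force: [0.7, -9.7, -0.7]
finger_gap: 0.0201
```

```bash
cat >> h.py <<'E'
def corr(ang=9.0):
    s=robot.read_state(); M=R.from_quat(s["tcp_rot"]).as_matrix()
    a=np.radians(ang); y=np.array([np.sin(a),-np.cos(a),0]); x=np.array([0,0,-1.]); T=np.stack([x,y,np.cross(x,y)],1)
    return np.degrees(R.from_matrix(M.T@T).as_rotvec())
E
python3 -c "
from h import *
print(corr().round(2))"
```

```text
[ 0.16  0.11 -2.29]
```

>>> apply_moves --pt "0 -3 0 0 0 -0.5 1" --pt "0 -3 0 0 0 -0.5 1"

```text
clock: 12.55
eef_pos: [0.5039, 0.0499, 0.0662]
tcp_rot: [-0.705, -0.047, 0.705, -0.067]
ft_force: [1.4, -8.3, -0.9]
finger_gap: 0.02
```

>>> apply_moves --pt "0 -3 0 0 0 -0.5 1" --pt "0 -3 0 0 0 -0.5 1"

```text
clock: 12.75
eef_pos: [0.5034, 0.0531, 0.0662]
tcp_rot: [-0.704, -0.052, 0.705, -0.063]
ft_force: [0.5, -9.0, -1.7]
finger_gap: 0.0197
```

>>> apply_moves --pt "0 -3 0 0 0 -0.5 1" --pt "0 -3 0 0 0 -0.5 1"

```text
clock: 12.95
eef_pos: [0.503, 0.056, 0.0662]
tcp_rot: [-0.704, -0.056, 0.705, -0.061]
ft_force: [-0.3, -7.9, -1.9]
finger_gap: 0.0199
```

```bash
python3 -c "
from h import *
print(corr().round(2))"
```

```text
[ 0.45  0.13 -0.4 ]
```

>>> apply_moves --pt "0 -3 0 0.2 0 -0.4 1" --pt "0 -3 0 0.2 0 -0.3 1"

```text
clock: 13.15
eef_pos: [0.5026, 0.0584, 0.0662]
tcp_rot: [-0.704, -0.055, 0.705, -0.058]
ft_force: [-0.6, -7.9, -1.8]
finger_gap: 0.0199
```

>>> apply_moves --pt "0 -3 0 0 0 -0.3 1" --pt "0 -3 0 0 0 -0.3 1"

```text
clock: 13.35
eef_pos: [0.5022, 0.061, 0.0662]
tcp_rot: [-0.704, -0.057, 0.705, -0.059]
ft_force: [0.5, -7.2, -0.9]
finger_gap: 0.0202
```

>>> apply_moves --pt "0 -3 0 0 0 -0.3 1" --pt "0 -3 0 0 0 -0.3 1"

```text
clock: 13.55
eef_pos: [0.5016, 0.0645, 0.0662]
tcp_rot: [-0.704, -0.058, 0.705, -0.058]
ft_force: [0.1, -4.6, -0.8]
finger_gap: 0.0201
```

>>> apply_moves --pt "0 -3 0 0 0 -0.2 1" --pt "0 -2 0 0 0 0 1"

```text
clock: 13.75
eef_pos: [0.5009, 0.0691, 0.0662]
tcp_rot: [-0.704, -0.059, 0.705, -0.058]
ft_force: [-0.7, -1.3, 0.0]
finger_gap: 0.02
```

>>> apply_moves --pt "0 -2 0 0 0 0 1" --pt "0 -2 0 0 0 0 1"

```text
clock: 13.95
eef_pos: [0.5002, 0.0739, 0.0662]
tcp_rot: [-0.704, -0.059, 0.705, -0.058]
ft_force: [-0.0, -2.1, -1.5]
finger_gap: 0.0199
```

>>> apply_moves --pt "0 -2 0 0 0 0 1" --pt "0 -2 0 0 0 0 1"

```text
clock: 14.15
eef_pos: [0.4995, 0.0787, 0.0662]
tcp_rot: [-0.704, -0.059, 0.705, -0.058]
ft_force: [0.7, -0.4, -0.7]
finger_gap: 0.0203
```

```bash
python3 -c "
from h import *
print(corr().round(2))"
```

```text
[0.47 0.05 0.12]
```

>>> apply_moves --pt "0 -4 0 0 0 0 1" --pt "0 -4 0 0 0 0 1" --pt "0 -4 0 0 0 0 1" --pt "0 -4 0 0 0 0 1" --pt "0 -4 0 0 0 0 1"

```text
clock: 14.65
eef_pos: [0.4962, 0.1002, 0.0662]
tcp_rot: [-0.705, -0.059, 0.705, -0.058]
ft_force: [1.1, -1.8, -1.6]
finger_gap: 0.02
```

>>> apply_moves --pt "0 -4 0 0 0 0 1" --pt "0 -4 0 0 0 0 1" --pt "0 -4 0 0 0 0 1" --pt "0 -4 0 0 0 0 1"

```text
clock: 15.05
eef_pos: [0.4936, 0.1175, 0.0662]
tcp_rot: [0.705, 0.059, -0.704, 0.058]
ft_force: [1.2, -1.8, -2.4]
finger_gap: 0.02
```

>>> apply_moves --pt "0 -3 0 0 0 0 1" --pt "0 -3 0 0 0 0 1" --pt "0 -2 0 0 0 0 1" --pt "0 -2 0 0 0 0 1"

```text
clock: 15.45
eef_pos: [0.4919, 0.1286, 0.0662]
tcp_rot: [0.705, 0.059, -0.704, 0.058]
ft_force: [1.9, -1.9, -1.7]
finger_gap: 0.0203
```

>>> apply_moves --pt "0 -2 0 0 0 0 1" --pt "0 -2 0 0 0 0 1" --pt "0 -2 0 0 0 0 1" --pt "0 -2 0 0 0 0 1" --pt "0 -1 0 0 0 0 1"

```text
clock: 15.95
eef_pos: [0.4904, 0.1382, 0.0662]
tcp_rot: [0.705, 0.059, -0.704, 0.058]
ft_force: [2.0, -1.5, -1.8]
finger_gap: 0.0203
```

>>> apply_moves --pt "0 -1 0 0 0 0 1" --pt "0 -1 0 0 0 0 1" --pt "0 -1 0 0 0 0 1" --pt "0 -1 0 0 0 0 1"

```text
clock: 16.35
eef_pos: [0.4898, 0.1424, 0.0662]
tcp_rot: [0.705, 0.059, -0.704, 0.058]
ft_force: [2.9, -1.1, -1.9]
finger_gap: 0.0201
```

>>> apply_moves --pt "0 -1 0 0 0 0 1" --pt "0 -1 0 0 0 0 1" --pt "0 -1 0 0 0 0 1"

```text
clock: 16.65
eef_pos: [0.4893, 0.1456, 0.0662]
tcp_rot: [0.705, 0.059, -0.704, 0.058]
ft_force: [2.2, -0.8, -1.8]
finger_gap: 0.0203
```

>>> apply_moves --pt "0 -1 0 0 0 0 1" --pt "0 -1 0 0 0 0 1"

```text
clock: 16.85
eef_pos: [0.4889, 0.1477, 0.0662]
tcp_rot: [0.705, 0.059, -0.704, 0.058]
ft_force: [1.8, -1.4, -2.1]
finger_gap: 0.0202
```

>>> apply_moves --pt "0 -1 0 0 0 0 1"

```text
clock: 16.95
eef_pos: [0.4888, 0.1488, 0.0662]
tcp_rot: [0.705, 0.059, -0.704, 0.058]
ft_force: [2.0, -1.5, -1.9]
finger_gap: 0.0205
```

>>> apply_moves --pt "0 -1 0 0 0 0 1"

```text
clock: 17.05
eef_pos: [0.4886, 0.1498, 0.0662]
tcp_rot: [0.705, 0.059, -0.704, 0.058]
ft_force: [2.5, -0.7, -1.5]
finger_gap: 0.0202
```

>>> apply_moves --pt "0 -1 0 0 0 0 1"

```text
clock: 17.15
eef_pos: [0.4885, 0.1509, 0.0661]
tcp_rot: [0.705, 0.059, -0.704, 0.058]
ft_force: [2.5, -2.0, -2.0]
finger_gap: 0.0202
```

>>> apply_moves --pt "0 -0.8 0 0 0 0 1"

```text
clock: 17.25
eef_pos: [0.4884, 0.1518, 0.0662]
tcp_rot: [0.705, 0.059, -0.704, 0.058]
ft_force: [2.2, -1.0, -2.9]
finger_gap: 0.0198
```

>>> apply_moves --pt "0 -0.8 0 0 0 0 1"

```text
clock: 17.35
eef_pos: [0.4882, 0.1527, 0.0662]
tcp_rot: [0.705, 0.059, -0.704, 0.058]
ft_force: [3.1, -1.3, -2.5]
finger_gap: 0.0199
```

>>> apply_moves --pt "0 -0.8 0 0 0 0 1"

```text
clock: 17.45
eef_pos: [0.4881, 0.1535, 0.0662]
tcp_rot: [0.705, 0.059, -0.704, 0.058]
ft_force: [2.2, -1.2, -2.4]
finger_gap: 0.02
```

>>> apply_moves --pt "0 -0.8 0 0 0 0 1"

```text
clock: 17.55
eef_pos: [0.488, 0.1542, 0.0662]
tcp_rot: [0.705, 0.059, -0.704, 0.058]
ft_force: [2.8, -4.6, -2.1]
finger_gap: 0.0202
```

>>> apply_moves --pt "0 -0.8 0 0 0 0 1"

```text
clock: 17.65
eef_pos: [0.488, 0.1543, 0.0662]
tcp_rot: [0.705, 0.058, -0.704, 0.059]
ft_force: [3.1, -6.2, -1.1]
finger_gap: 0.0201
```

>>> apply_moves --pt "0 -0.8 0 0 0 0 1"

```text
clock: 17.75
eef_pos: [0.488, 0.1543, 0.0662]
tcp_rot: [0.705, 0.058, -0.704, 0.06]
ft_force: [2.8, -5.6, -1.9]
finger_gap: 0.0204
```

>>> apply_moves --pt "0 3 0 0 0 0 1" --pt "0 5 0 0 0 0 1" --pt "0 5 0 0 0 0 1" --pt "0 5 0 0 0 0 1" --pt "0 5 0 0 0 0 1" --pt "0 5 0 0 0 0 1" --pt "0 5 0 0 0 0 1" --pt "0 5 0 0 0 0 1" --pt "0 5 0 0 0 0 1" --pt "0 5 0 0 0 0 1"

```text
clock: 18.75
eef_pos: [0.4953, 0.1059, 0.0662]
tcp_rot: [0.705, 0.06, -0.705, 0.057]
ft_force: [1.4, 1.6, -1.5]
finger_gap: 0.0198
```

>>> apply_moves --pt "0 5 0 0 0 0 1" --pt "0 5 0 0 0 0 1" --pt "0 4 0 0 0 0 1" --pt "0 3 0 0 0 0 1"

```text
clock: 19.15
eef_pos: [0.4982, 0.0873, 0.0662]
tcp_rot: [-0.705, -0.06, 0.705, -0.057]
ft_force: [0.7, 1.7, -0.8]
finger_gap: 0.0198
```

>>> apply_moves --pt "0 2 0 0 0 0 1"

```text
clock: 19.25
eef_pos: [0.4985, 0.085, 0.0662]
tcp_rot: [-0.705, -0.06, 0.705, -0.057]
ft_force: [0.6, 1.5, -0.5]
finger_gap: 0.0199
```

>>> apply_moves --pt "0 2 0 0 0 0 1"

```text
clock: 19.35
eef_pos: [0.4989, 0.0828, 0.0662]
tcp_rot: [-0.705, -0.06, 0.705, -0.057]
ft_force: [-0.3, 1.8, -0.2]
finger_gap: 0.0199
```

>>> apply_moves --pt "0 2 0 0 0 0 1"

```text
clock: 19.45
eef_pos: [0.4992, 0.0807, 0.0662]
tcp_rot: [-0.704, -0.06, 0.705, -0.057]
ft_force: [0.3, 2.2, -1.1]
finger_gap: 0.0199
```

>>> apply_moves --pt "0 2 0 0 0 0 1"

```text
clock: 19.55
eef_pos: [0.4995, 0.0787, 0.0662]
tcp_rot: [-0.704, -0.06, 0.705, -0.057]
ft_force: [0.3, 1.9, -0.9]
finger_gap: 0.0201
```

>>> apply_moves --pt "0 2 0 0 0 0 1"

```text
clock: 19.65
eef_pos: [0.4998, 0.0766, 0.0661]
tcp_rot: [-0.704, -0.06, 0.705, -0.057]
ft_force: [-0.2, 1.6, -0.4]
finger_gap: 0.0199
```

```bash
python3 -c "
from h import *
print(corr().round(2))"
```

```text
[0.45 0.03 0.24]
```

>>> apply_moves --pt "0 2 0 0 0 0 1"

```text
clock: 19.75
eef_pos: [0.5001, 0.0745, 0.0662]
tcp_rot: [-0.704, -0.06, 0.705, -0.057]
ft_force: [-0.3, 1.5, -1.3]
finger_gap: 0.0196
```

>>> apply_moves --pt "0 2 0 0 0 0 1"

```text
clock: 19.85
eef_pos: [0.5004, 0.0724, 0.0662]
tcp_rot: [-0.704, -0.06, 0.705, -0.057]
ft_force: [0.2, 1.2, -0.2]
finger_gap: 0.0202
```

>>> apply_moves --pt "0 2 0 0 0 0 1"

```text
clock: 19.95
eef_pos: [0.5007, 0.0703, 0.0662]
tcp_rot: [-0.704, -0.06, 0.705, -0.057]
ft_force: [0.4, 1.1, -0.5]
finger_gap: 0.02
```

>>> apply_moves --pt "0 2 0 0 0 0 1"

```text
clock: 20.05
eef_pos: [0.5011, 0.0682, 0.0662]
tcp_rot: [-0.704, -0.06, 0.705, -0.057]
ft_force: [-0.1, 3.2, 0.8]
finger_gap: 0.0199
```

>>> apply_moves --pt "0 2 0 0 0 0 1"

```text
clock: 20.15
eef_pos: [0.5012, 0.0671, 0.0662]
tcp_rot: [-0.704, -0.06, 0.705, -0.055]
ft_force: [-0.5, 8.7, 0.2]
finger_gap: 0.0203
```

>>> apply_moves --pt "0 3 0 0 0 0 1"

```text
clock: 20.25
eef_pos: [0.5014, 0.0661, 0.0662]
tcp_rot: [-0.704, -0.062, 0.705, -0.053]
ft_force: [0.0, 11.2, 0.7]
finger_gap: 0.0202
```

```bash
python3 -c "
from h import *
print(corr().round(2))"
```

```text
[0.3  0.05 0.69]
```

>>> apply_moves --pt "0 3 0 0 0 0.6 1" --pt "0 3 0 0 0 0.5 1" --pt "0 3 0 0 0 0.5 1" --pt "0 3 0 0 0 0.5 1"

```text
clock: 20.65
eef_pos: [0.502, 0.0619, 0.0662]
tcp_rot: [-0.705, -0.054, 0.705, -0.058]
ft_force: [-0.7, 9.5, 0.8]
finger_gap: 0.0202
```

```bash
python3 -c "
from h import *
print(corr().round(2))"
```

```text
[ 0.08  0.03 -0.36]
```

>>> apply_moves --pt "0 3 0 0 0 0 1" --pt "0 3 0 0 0 0.2 1" --pt "0 3 0 0 0 0.2 1"

```text
clock: 20.95
eef_pos: [0.5024, 0.0595, 0.0662]
tcp_rot: [-0.705, -0.056, 0.705, -0.056]
ft_force: [0.2, 9.0, -0.7]
finger_gap: 0.0203
```

>>> apply_moves --pt "0 3 0 0 0 0.2 1" --pt "0 3 0 0 0 0.2 1"

```text
clock: 21.15
eef_pos: [0.5027, 0.0573, 0.0662]
tcp_rot: [-0.705, -0.057, 0.705, -0.055]
ft_force: [-0.3, 8.6, -0.6]
finger_gap: 0.0202
```

```bash
python3 -c "
from h import *
print(corr().round(2))"
```

```text
[0.08 0.01 0.12]
```

>>> apply_moves --pt "0 3 0 0 0 0.2 1" --pt "0 3 0 0 0 0.2 1"

```text
clock: 21.35
eef_pos: [0.5031, 0.055, 0.0662]
tcp_rot: [-0.705, -0.057, 0.705, -0.055]
ft_force: [-0.4, 8.0, 1.4]
finger_gap: 0.0198
```

>>> apply_moves --pt "0 2 0 0 0 0.1 1"

```text
clock: 21.45
eef_pos: [0.5031, 0.0546, 0.0662]
tcp_rot: [-0.705, -0.058, 0.705, -0.055]
ft_force: [0.1, 8.1, 1.1]
finger_gap: 0.0199
```

>>> apply_moves --pt "0 0 0 0 0 0 1" --pt "0 0 0 0 0 0 1" --pt "0 0 0 0 0 0 0.4" --pt "0 0 0 0 0 0 0" --pt "0 0 0 0 0 0 -0.5" --pt "0 0 0 0 0 0 -1" --pt "0 0 0 0 0 0 -1" --pt "0 0 0 0 0 0 -1" --pt "0 0 0 0 0 0 -1"

```text
clock: 22.35
eef_pos: [0.5027, 0.0532, 0.0662]
tcp_rot: [-0.704, -0.059, 0.706, -0.057]
ft_force: [-0.5, 0.5, -0.3]
finger_gap: 0.0854
```

```bash
python3 -c "
from h import *
s=robot.read_state(); print(s['eef_pos'],s['ft_force'],s['finger_gap'],corr().round(2))
p,d=robot.read_camera('wrist'); cv2.imwrite('pics/w4.png',p)"
```

```text
[0.50272808 0.05324533 0.06620452] [-0.49873005  0.53141523 -0.2819374 ] 0.08543778633663512 [0.36 0.13 0.16]
```

View pics/w4.png

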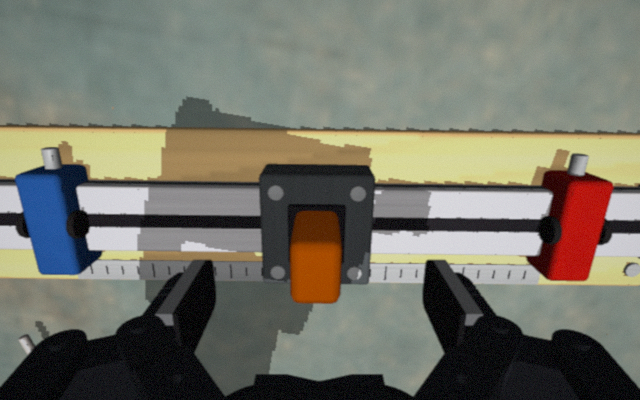

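>>> apply_moves --pt "-10 0 0 0 0 0 -1" --pt "-20 0 0 0 0 0 -1" --pt "-30 0 0 0 0 0 -1" --pt "-30 0 0 0 0 0 -1" --pt "-30 0 0 0 0 0 -1" --pt "-20 0 0 0 0 0 -1" --pt "-10 0 0 0 0 0 -1" --pt "0 0 0 0 0 0 -1" --pt "0 0 0 0 0 0 -1"

```text
clock: 23.3
eef_pos: [0.5023, 0.0531, 0.2256]
tcp_rot: [-0.704, -0.059, 0.705, -0.057]
ft_force: [0.3, -0.3, 0.1]
finger_gap: 0.0854
```

```bash
python3 - <<'E'
from h import *
s=robot.read_state(); p,d=robot.read_camera("wrist"); cv2.imwrite("pics/w5.png",p); print(s["clock"],s["eef_pos"],s["ft_force"])
for l,z in [("grip",.066),("carriage_mark",.042),("stop_red",0),("stop_blue",0)]:
    print(l,[(r["pixel"],round(r["conf"],2),wplane(r["pixel"],z,s).round(4)) for r in robot.place_of(l,"wrist")][:2])
E
```

```text
23.3 [0.50232205 0.05312146 0.22560754] [ 0.30996131 -0.25418381  0.12569236]
grip [([166.8, 317.4], 0.78, array([0.5034, 0.0543, 0.066 ]))]
carriage_mark [([168.0, 316.8], 0.7, array([0.4962, 0.0539, 0.042 ])), ([163.7, 317.0], 0.64, array([0.5004, 0.0543, 0.042 ]))]
stop_red [([156.8, 454.5], 0.76, array([ 0.5218, -0.0901,  0.    ]))]
stop_blue [([153.6, 180.6], 0.82, array([0.4776, 0.1979, 0.    ]))]
```

View pics/w5.png

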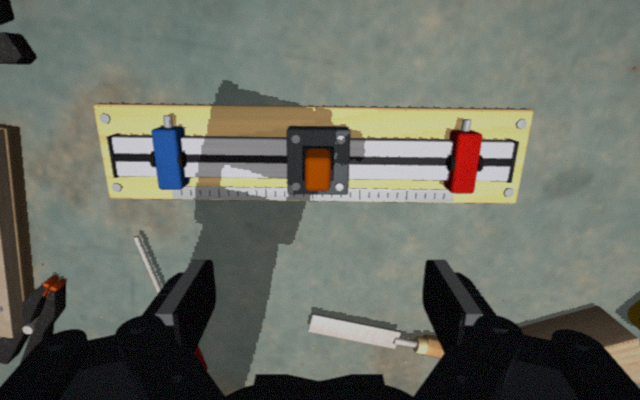

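The picture shows the carriage at about column 317, between blue (169) and red (464). That puts it at y≈0.054, where it was parked, and the gripper is clear of it. I'm handing in.

```bash
python3 -c "
from bench import robot
print(robot.hand_in())"
```

```text
the job is handed in; nothing more can be done
None
```

The rail was checked in the order asked, and the carriage is parked on the middle of the tight spot. The job was handed in at about 23 s, with no verdict reported.

| Event | Direction of travel | TCP y | Force along the rail |
|---|---|---|---|
| Touch on red stop | towards red | −0.042 m | about 5 N |
| Drag starts | towards blue | 0.040 m | up to about 10 N (free sliding about 2 N) |
| Drag fades out | towards blue | about 0.066 m | back to about 2 N |
| Touch on blue stop | towards blue | 0.154 m | about 6 N |
| Drag starts again | back towards red | 0.068 m | up to about 11 N |

- **Tight spot:** both drag edges and the fade-out put the lump at y≈0.054 to 0.055 m.
- **Parking:** after I released the carriage and backed off, the wrist camera placed the grip and carriage mark at y = 0.054 m. The gripper was open, about 16 cm above its working height, and the wrist force was near zero.
- **Disagreements:** the carriage touched blue about 2 mm beyond where the camera had put it, within the calibration error. The mark's x position differed by a few mm between camera detections. That is across the rail, so it does not affect the parking.
- **Tilt over the lump:** the tool tilted about 2° while pushing through the drag; I corrected this as it went.
- **Not checked:** I did not measure the other items on the bench again, but no move came near them.

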